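Release the ratchet stop on the ink shelf and push it back

TASK

Open up the row of ink tins to make room for more: with a fingertip press down the red release tab on the blue sliding stop and, keeping it pressed, push the stop back along its toothed bar, away from the tins in the row, until it is right against the black end block; then let go so that the tab springs up. Do it by pressing and pushing only, and leave the ink tins and the ink knife as they stand.

Things in the scene. Friction and masses are not known exactly. Their poses are not given: they have to be found in the camera images.
- rack: fixed pale shelf board, dark steel edges, 260 x 500 x 12 mm, on the bench. Origin: centre of its underside, z up. Its +y (lengthwise) is the way the stop is pushed back. An aluminium bar 24 mm wide, top 36 mm above the bench, runs along y at x = +40 mm, ratchet pins 12 mm apart on its +x side. The tins' row is at x = about -35 mm, y below -70 mm, against a fixed plate 82 mm high at y = -236 mm.
- end_block (a point): middle of the top edge of the face, towards the stop, of the black rubber end block that closes the bar: block 60 mm across the bar, 24 mm along it, top 57 mm above the bench; fixed to the board. The pushed-back stop rests against this face.
- stop (a joint): position of the blue stop along the bar, m: 0 nearest the tins, 0.200 against the end block; grows along the board's +y. Starts at 0.03 to 0.11. With the tab up, the pawl lets it slide only towards the tins; the other way it catches on a tooth within 12 mm. With the tab pressed it slides both ways against about 2.5 N of friction.
- release (a joint): travel of the red release tab straight down, m: 0 up, 0.009 fully down on a rigid stop. A spring pushes it up with 2 N at the top, 5 N when fully down; the pawl is clear of the teeth beyond 0.005. Let go, it rises by itself (to 0.005 or less, where the pawl rides on a tooth).
- release_top (a point): centre of the top of the red tab, 40 mm across the bar, 42 mm along it, 64 mm above the bench when up; moves with tab and stop. Open above. On its +y side (board axes), 6 mm past its edge, is the stop's blue fin; on its -y side the jaw plate, 6 mm thick, top 76 mm above the bench, face 30 mm from this centre, reaching from x = +8 to -92 mm of the bar's middle line.
- fin_face (a point): on the blue fin's flat face that looks to the board's -y (over the tab), mid-width, 75 mm above the bench, 27 mm along +y from the tab's centre: push here towards +y. Fin 44 mm wide across the bar, 12 mm thick, top 95 mm above the bench; moves with the stop.
- tin_blue_center (a point): centre (half-way up) of a loose white ink tin with a blue band and black lid, 73 mm across, 58 mm high, in the row on the board next to the bookend; leave it alone
- tin_red_center (a point): centre (half-way up) of a loose white ink tin with a red band and white lid, 73 mm across, 58 mm high, in the row on the board, next to the stop; leave it alone
- tin_green_center (a point): centre (half-way up) of a loose white ink tin with a green band and black lid, 73 mm across, 58 mm high, standing on the bench beyond the board; leave it alone
- ink_knife: loose ink knife lying on the bench beyond the board: wooden handle 20 x 100 x 14 mm (its -y end) and steel blade 30 x 120 mm (+y end); origin at its middle on the bench; leave it alone
Things that resemble listed ones, but are neither listed nor needed, are in the scene too. What is shaped like the part that bears tin_green_center but yellow is not meant.

How it is judged:
On the way, in this order (a step that is already met when the one before it is completed fails the run):
1. the red release tab is pressed down, the stop still within 20 mm of where it stood (value of joint release above 0.005 m and distance of fin_face from where it was at the start of the episode below 0.02 m), for 0.1 s.
2. the stop is pushed back beyond three quarters of its bar with the tab kept pressed (value of joint stop above 0.15 m and value of joint release above 0.003 m).
At the end, for the whole second after the job is handed in: The stop rests against the black end block (within 5 mm), the red tab has sprung up (less than 6 mm down), and the three tins stand upright and, like the ink knife, are within 20 mm of where they started (value of joint stop above 0.195 m and value of joint release below 0.006 m and velocity of joint stop between -0.005 and 0.005 m/s and distance of each of tin_blue_center, tin_red_center, tin_green_center, ink_knife from where it was at the start of the episode below 0.02 m and angle between each of tin_blue_center, tin_red_center, tin_green_center's own z axis and vertical below 0.3 rad); the robot touches nothing.
It fails at once if a tin or the ink knife is pushed, lifted or carried more than 20 mm from its place (distance of any of tin_blue_center, tin_red_center, tin_green_center, ink_knife from where it was at the start of the episode above 0.02 m).
It fails at once if a tin is tipped by more than 0.3 rad (angle between any of tin_blue_center, tin_red_center, tin_green_center's own z axis and vertical above 0.3 rad).
It also fails if it takes over 37 s, if anything falls off the work surface, if the arm or the gripper's body presses on something with over 40 N, if the wrist force passes 120 N, or if a joint passes its speed limit or range.

ROBOT

A 6-joint arm with a two-finger parallel gripper is mounted at the origin on the work surface. World frame = base frame: x ahead of the robot, y to its left, z up, the work surface at z = 0. Lengths are in m, angles in rad, forces in N, time in s.
With the tool pointing down it reaches from about 0.35 to 0.775 m from the base axis. Payload 7.3 kg.
Tool frame: the origin (TCP) lies at the very end of the fingers, on their centre line; the grasp point (between the pads) lies 19 mm behind it (robot.pinch_z is the distance from the TCP to the grasp point, in m); z points along the fingers, y is the line along which they close (so a half turn about z gives the same grasp; the last joint's range is limited). The gripper opens to 92 mm and grips with 3 to 60 N. Pads are 19 mm wide; open, the fingers measure 130 mm over their backs; the gripper's body (75 mm by 190 mm) begins 47 mm behind the grasp point.
Start: joints at [1.147, 0.342, 1.524, -0, 1.275, -0.146], TCP at [0.144, 0.505, 0.227] pointing down, gripper open.
Joint ranges: [-2.53, 2.53], [-0.77, 2.02], [0.04, 2.7], [-1, 4.14], [0.28, 2.66], [-3.11, 3.11]. Speed limits (rad/s): [2.57, 2.57, 3.14, 3.14, 3.14, 3.14].

INTERFACE

Orientations are given as [roll, pitch, yaw] about the fixed x, y, z axes, in that order (R = Rz(yaw) Ry(pitch) Rx(roll)).
In Python, from cell import robot gives the robot as it stands.
- The arm moves only by the tool move_arm, never from a script. Its argument "motion" is a list of rows, each a list of 6 numbers: the shift along the tool's x, y, z in units of 0.1 m (1.0 is 0.1 m), then the turn, a rotation vector about the tool's x, y, z in units of pi rad (1.0 is pi rad). In form: [[dx, dy, dz, rx, ry, rz], ...]. A call has 1 to 12 rows; each row is the pose to reach, as a shift and turn from the pose commanded when the call began, along the tool's axes at that moment, turning the shorter way round; what a row does not reach only later rows make up. A row lasts 1/8 s, in which the tool goes at most 62.5 mm and 10.7 degrees, less where a joint would pass 70% of its speed; a pose out of reach is approached as far as the arm can. A call with a number of a shift or a turn outside -1 to 1 is refused whole. A call with a gripper value outside its range is refused whole. "fingers" is the opening, from -1 (shut) to 1 (fully open), set as the call begins (left out, the last holds). The fingers move at their own pace and stop on an object; "newtons" is the grip in N (left out, the last holds). Time passes only in rows, so rows that repeat a pose let the fingers close. It gives the time, the measured TCP pose, the force, the opening and the grip force at its end, in the units of the state.
- robot.observe(): the state, without advancing time (a new reading comes with each control period).
- robot.read_camera(name): name is "side" or "top"; returns a dict with "image" (420x560x3 uint8, red, green, blue), "range_z" (420x560 float32, m along the optical axis (not along the pixel's ray), 0 where there is no reading), "vfov" (degrees; the focal length in pixels is half the picture's height over the tangent of half this angle, whatever the lens; pixels are square), "cx", "cy" (the principal point, pixels), "extrinsics" (4x4, takes a point from camera to world coordinates). Camera axes: x right, y up, looking along -z (the intrinsics and any distortion apply to the point x, -y, -z); pixel columns grow to the right and rows downward; lengths in m; the calibration is good to about 2 mm. A picture is of the moment at which its call begins.
- robot.hand_in(): hands the job in; it is judged then, once.
The state is a dict: "time": time; "qpos": joint angles; "qvel": joint speeds; "joint_efforts": joint torques, N m; "tool_pos": TCP position; "tool_rot": TCP orientation; "contact_force": force on the tool from outside, world axes, zero at the start; "torque": the same for the moment, N m; "opening": finger opening in m; "grip_force": force on a finger pad.
Only numpy, scipy, OpenCV 4.12 (cv2) and the standard library are available. Lean on these libraries where they do the work, as an engineer would, in place of code of your own. Each camera call takes 0.05 s, during which the arm holds its last target. There are 200 camera calls.

## Working session

There is one attempt and no reset: what is moved stays moved. The work goes in short steps, Python scripts to look and compute and a tool call to move; the robot and the scene stay as the last step left them, time stands still between calls to the robot, and variables do not carry over. Pictures are saved under pics/ and viewed, at most 10 in all, crops included, and the job is handed in when it is done.

Besides the shell and the picture viewer there is one more tool, called after "Emit:" as name(argument=value, ...) on one line, values as JSON. move_arm: Moves the arm, as the interface text tells. Shifts and turns lie within -1 to 1; 1 stands for 0.1 m of shift or pi rad of turn. Its arguments: {"type":"object","properties":{"motion":{"type":"array"},"fingers":{"type":"number"},"newtons":{"type":"number"}},"required":["motion"]}

```bash
mkdir -p pics; cat > h.py <<'E'
import numpy as np,cv2,pickle
from cell import robot
def snap(n,tag):
    c=robot.read_camera(n); pickle.dump(c,open(f'pics/{tag}.pkl','wb'))
    cv2.imwrite(f'pics/{tag}.png',c['image'][:,:,::-1]); return c
def load(tag): return pickle.load(open(f'pics/{tag}.pkl','rb'))
def world(c,u,v,r=1):
    z=c['range_z'][v-r:v+r+1,u-r:u+r+1]; z=np.median(z[z>0])
    f=c['image'].shape[0]/2/np.tan(np.radians(c['vfov'])/2)
    p=np.array([(u-c['cx'])/f*z,-(v-c['cy'])/f*z,-z,1]); return (c['extrinsics']@p)[:3]
E
python3 - <<'E'
from h import *
for n in('top','side'):
    c=snap(n,n+'0'); print({k:c[k] for k in c if k not in('image','range_z')})
print(robot.observe())
E
```

```text
{'vfov': 43.11215219855849, 'cx': 283.5363592011318, 'cy': 206.4573698183604, 'extrinsics': array([[-0.02715305,  0.98405448, -0.17578252,  0.41200129],
       [-0.99946218, -0.02995984, -0.01333277, -0.00606945],
       [-0.01838659,  0.17532595,  0.98433873,  1.26044652],
       [ 0.        ,  0.        ,  0.        ,  1.        ]])}
{'vfov': 45.675440164045234, 'cx': 274.11690128114947, 'cy': 208.84347495700544, 'extrinsics': array([[-0.89492449,  0.35776601, -0.2666714 ,  0.33216101],
       [-0.44611955, -0.70484201,  0.55152071,  0.55844504],
       [ 0.00935416,  0.61253671,  0.79038679,  0.8664361 ],
       [ 0.        ,  0.        ,  0.        ,  1.        ]])}
{'time': 0.1, 'qpos': array([ 1.14697579e+00,  3.42638803e-01,  1.52495626e+00, -1.94045267e-05,
        1.27539051e+00, -1.45987787e-01]), 'qvel': array([-0.00104689, -0.00179481, -0.00221189,  0.00072305, -0.00245726,
        0.00109492]), 'joint_efforts': array([ 1.93827822e-03, -4.32003057e+01, -2.44695801e+01,  7.20284041e-02,
        5.27072826e-02, -3.15952730e-05]), 'tool_pos': array([0.14381407, 0.50452564, 0.22610972]), 'tool_rot': array([-3.14021185e+00, -1.84268912e-04,  2.86376543e+00]), 'contact_force': array([ 0.05721603, -0.85916779,  0.36897048]), 'torque': array([-0.00344627,  0.04049005, -0.0379035 ]), 'grip_force': 0.0, 'opening': 0.09144781122713339}
```

View pics/top0.png

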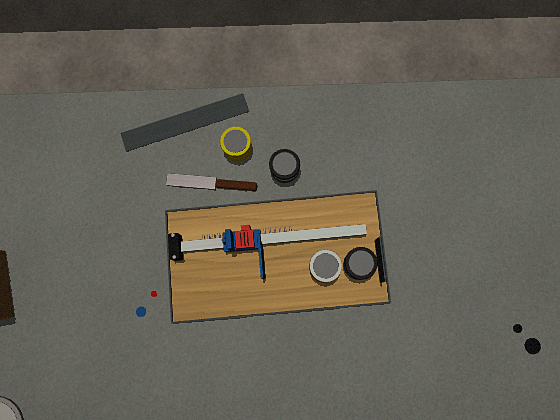

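View pics/side0.png

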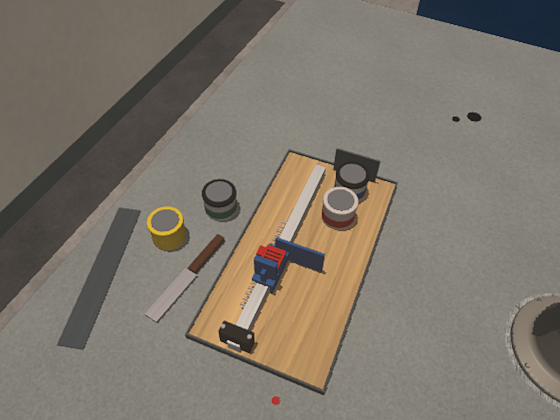

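Top view: the red tab is at about (244,238), the blue fin at (229,240), the jaw plate at (262,258) and the black end block at (176,246). The tins are at (326,266), (360,264) and (285,165), with the yellow decoy at (236,141) and the knife at (212,184). The only stop on the bar is the blue one with the red tab, so I'll confirm it in an enlarged crop.

```bash
python3 - <<'E'
from h import *
c=load('top0'); cv2.imwrite('pics/crop0.png',cv2.resize(c['image'][205:290,160:280,::-1],None,fx=6,fy=6,interpolation=cv2.INTER_CUBIC))
for n,u,v in[('tab',244,239),('tabL',240,238),('fin',229,240),('block',176,240),('block2',176,254),('barL',195,246),('barR',350,232),('jaw',263,270),('corTL',169,213),('corBL',175,320),('corTR',374,195),('corBR',386,300)]:
    print(n,world(c,u,v).round(4))
s=load('side0')
im=c['image'].astype(int); m=(im[...,0]>150)&(im[...,1]<70)&(im[...,2]<70)
v,u=np.nonzero(m); k=(v<260)&(u>200); print('red',u[k].min(),u[k].max(),v[k].min(),v[k].max())
P=np.array([world(c,a,b,0) for a,b in zip(u[k],v[k]) if c['range_z'][b,a]>0]); print(np.median(P,0),P.min(0),P.max(0))
E
```

```text
tab [0.5539 0.1019 0.0614]
tabL [0.556  0.1107 0.0645]
fin [0.5486 0.132  0.0953]
block [0.5568 0.258  0.0557]
block2 [0.5246 0.2574 0.0576]
barL [0.5438 0.218  0.0365]
barR [ 0.566  -0.1417  0.0357]
jaw [0.4823 0.0599 0.0678]
corTL [0.6273 0.2848 0.0128]
corBL [0.3767 0.2679 0.014 ]
corTR [ 0.656  -0.2057  0.0128]
corBR [ 0.4088 -0.2193  0.012 ]
red 235 253 225 247
[0.55826212 0.10119918 0.06410331] [0.53505673 0.08126292 0.05803742] [0.58626788 0.12223302 0.07038723]
```

View pics/crop0.png

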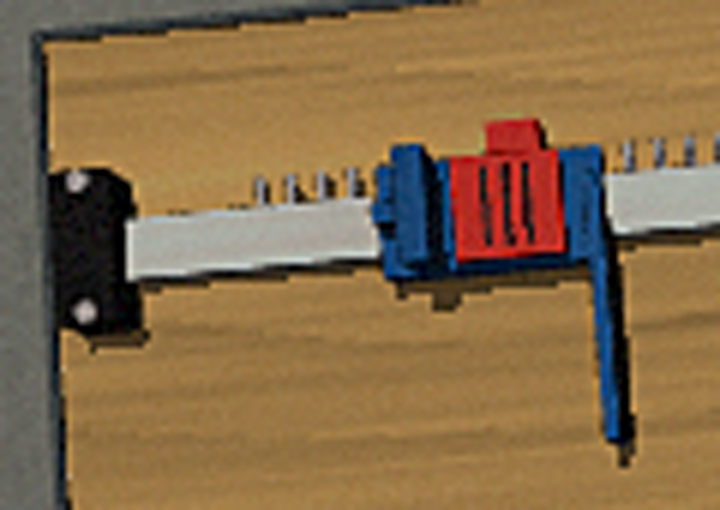

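The crop confirms it: the red tab's centre is at about px (244.5,239.5), with the fin to its left and the jaw plate to its right. In world coordinates the tab centre is about (0.552, 0.1015, 0.064), and +y of the board points along (-0.06, 0.998). The plan is closed fingers with tool x along the bar (yaw 1.632), starting with travel and turn at height.

Emit:
move_arm(motion=[[-0.1,-0.05,0,0,0,0.049],[-0.22,-0.12,0,0,0,0.098],[-0.36,-0.19,0,0,0,0.147],[-0.5,-0.26,0,0,0,0.196],[-0.64,-0.34,0,0,0,0.245],[-0.78,-0.41,0,0,0,0.294],[-0.9,-0.48,0,0,0,0.343],[-1,-0.53,0,0,0,0.392],[-1,-0.53,0,0,0,0.392]], fingers=-1, newtons=20)

```text
time: 1.23
tool_pos: [0.2258, 0.4261, 0.2265]
tool_rot: [-3.141, 0.0, 1.632]
contact_force: [0.1, -0.5, -0.0]
opening: 0.0064
grip_force: 0.0
```

Emit:
move_arm(motion=[[-0.15,0.14,0,0,0,0],[-0.4,0.37,0,0,0,0],[-0.7,0.64,0,0,0,0],[-0.9,0.83,0,0,0,0],[-1,0.92,0,0,0,0]])

```text
time: 1.85
tool_pos: [0.3241, 0.3319, 0.2266]
tool_rot: [-3.141, -0.0, 1.634]
contact_force: [-0.5, 0.8, -0.6]
opening: 0.0005
grip_force: 0.0
```

Emit:
move_arm(motion=[[-0.15,0.14,0,0,0,0],[-0.4,0.37,0,0,0,0],[-0.7,0.64,0,0,0,0],[-0.9,0.83,0,0,0,0],[-1,0.92,0,0,0,0],[-1,0.92,0,0,0,0]])

```text
time: 2.6
tool_pos: [0.4214, 0.2384, 0.2265]
tool_rot: [-3.141, -0.0, 1.632]
contact_force: [-0.4, -0.0, -0.2]
opening: 0.0005
grip_force: 0.0
```

```bash
cat >> h.py <<'E'
from scipy.spatial.transform import Rotation as Ro
def to(t,yaw=1.632):
    o=robot.observe(); R=Ro.from_euler('xyz',o['tool_rot']); 
    G=Ro.from_euler('xyz',[np.pi,0,yaw])
    print(o['time'],o['tool_pos'].round(4),o['tool_rot'].round(3),o['contact_force'].round(2),o['opening'].round(4))
    print('shift',(R.inv().apply(np.array(t)-o['tool_pos'])*10).round(3),'turn',((R.inv()*G).as_rotvec()/np.pi).round(4))
E
python3 -c "
from h import *
to([.5514,.1115,.12])"
```

```text
Traceback (most recent call last):
  File "h.py", line 15, in to
    print(o['time'],o['tool_pos'].round(4),o['tool_rot'].round(3),o['contact_force'].round(2),o['opening'].round(4))
                                                                                              ^^^^^^^^^^^^^^^^^^
AttributeError: 'float' object has no attribute 'round'
```

Emit:
move_arm(motion=[[-0.15,0.14,0,0,0,0],[-0.4,0.37,0,0,0,0],[-0.7,0.64,0,0,0,0],[-0.9,0.83,0,0,0,0],[-1,0.92,0,0,0,0],[-1,0.92,0,0,0,0]])

```text
time: 3.35
tool_pos: [0.5192, 0.1446, 0.2265]
tool_rot: [-3.141, -0.0, 1.632]
contact_force: [0.1, 0.1, 0.9]
opening: 0.0003
grip_force: 0.0
```

Emit:
move_arm(motion=[[-0.15,0.1,0.1,0,0,0],[-0.3,0.25,0.4,0,0,0],[-0.34,0.3,0.7,0,0,0],[-0.34,0.3,0.9,0,0,0],[-0.34,0.3,1,0,0,0],[-0.34,0.3,1,0,0,0]])

```text
time: 4.1
tool_pos: [0.5512, 0.112, 0.1262]
tool_rot: [-3.14, -0.0, 1.633]
contact_force: [0.3, 0.5, 0.0]
opening: 0.0001
grip_force: 0.0
```

```bash
sed -i "s/,o\['opening'\].round(4)//" h.py; python3 - <<'E'
from h import *
to([.5514,.1115,.067])
c=snap('side','side1')
cv2.imwrite('pics/crop1.png',cv2.resize(c['image'][190:300,200:340,::-1],None,fx=5,fy=5,interpolation=cv2.INTER_CUBIC))
E
```

```text
4.1 [0.5512 0.112  0.1262] [-3.14  -0.     1.633] [0.35 0.48 0.  ]
shift [-0.005  0.003  0.592] turn [-0.0004 -0.      0.0002]
```

View pics/crop1.png

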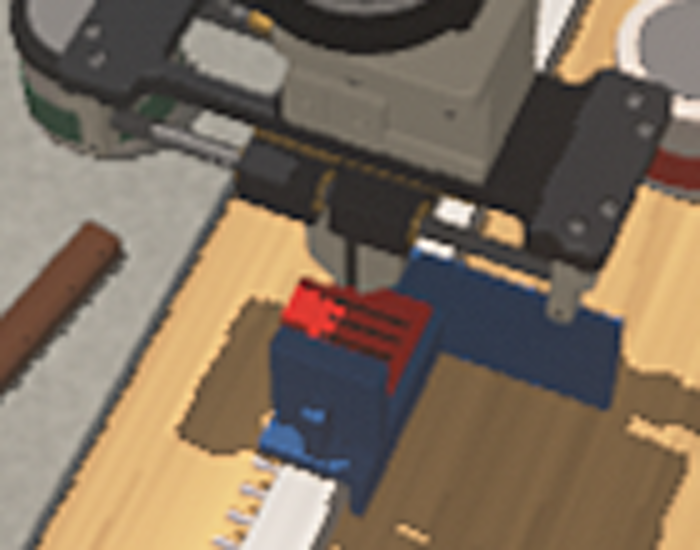

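The crop shows the closed fingertips (about (350,250) in the crop) above the tab, between the fin and the jaw plate. A grey stub at crop (565,295) needs a height check.

```bash
python3 - <<'E'
from h import *
c=load('side1')
for u,v in[(313,249),(312,251),(314,244),(270,240),(266,236),(265,243),(275,243)]: print(u,v,world(c,u,v,0).round(4))
E
```

```text
313 249 [0.4638 0.1438 0.2094]
312 251 [0.4652 0.1432 0.202 ]
314 244 [0.4635 0.1429 0.2226]
270 240 [0.5507 0.121  0.1468]
266 236 [0.5579 0.1222 0.156 ]
265 243 [0.5587 0.1246 0.137 ]
275 243 [0.5406 0.1218 0.1454]
```

The stub is 75 mm above the TCP, so it's clear of everything. Pressing down: 60 mm first, then slowly.

Emit:
move_arm(motion=[[0,0,0.1,0,0,0],[0,0,0.3,0,0,0],[0,0,0.48,0,0,0],[0,0,0.57,0,0,0],[0,0,0.6,0,0,0],[0,0,0.6,0,0,0]])

```text
time: 4.9
tool_pos: [0.5518, 0.112, 0.0671]
tool_rot: [3.141, -0.0, 1.632]
contact_force: [0.2, 0.3, 0.3]
opening: 0.0005
grip_force: 0.0
```

Emit:
move_arm(motion=[[0,0,0.02,0,0,0],[0,0,0.04,0,0,0],[0,0,0.06,0,0,0],[0,0,0.08,0,0,0],[0,0,0.09,0,0,0],[0,0,0.09,0,0,0],[0,0,0.09,0,0,0]])

```text
time: 5.78
tool_pos: [0.5519, 0.112, 0.0579]
tool_rot: [3.141, -0.0, 1.632]
contact_force: [1.0, 0.8, 3.7]
opening: 0.0003
grip_force: 1.9
```

Emit:
move_arm(motion=[[0,0,0.01,0,0,0],[0,0,0.02,0,0,0],[0,0,0.025,0,0,0],[0,0,0.025,0,0,0],[0,0,0.025,0,0,0]])

```text
time: 6.4
tool_pos: [0.5518, 0.112, 0.0553]
tool_rot: [3.141, -0.0, 1.632]
contact_force: [2.2, 1.3, 4.8]
opening: 0.0007
grip_force: 2.3
```

Emit:
move_arm(motion=[[0.02,0,0,0,0,0],[0.04,0,0,0,0,0],[0.06,0,0,0,0,0],[0.08,0,0,0,0,0],[0.1,0,0,0,0,0],[0.13,0,0,0,0,0],[0.16,0,0,0,0,0],[0.2,0,0,0,0,0],[0.2,0,0,0,0,0]])

```text
time: 7.52
tool_pos: [0.5502, 0.1325, 0.0552]
tool_rot: [-3.141, -0.001, 1.633]
contact_force: [1.5, 0.6, 4.4]
opening: 0.0003
grip_force: 2.5
```

```bash
python3 - <<'E'
from h import *
c=snap('side','side2')
cv2.imwrite('pics/crop2.png',cv2.resize(c['image'][190:350,200:360,::-1],None,fx=4,fy=4,interpolation=cv2.INTER_CUBIC))
E
```

```text
(no output)
```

View pics/crop2.png

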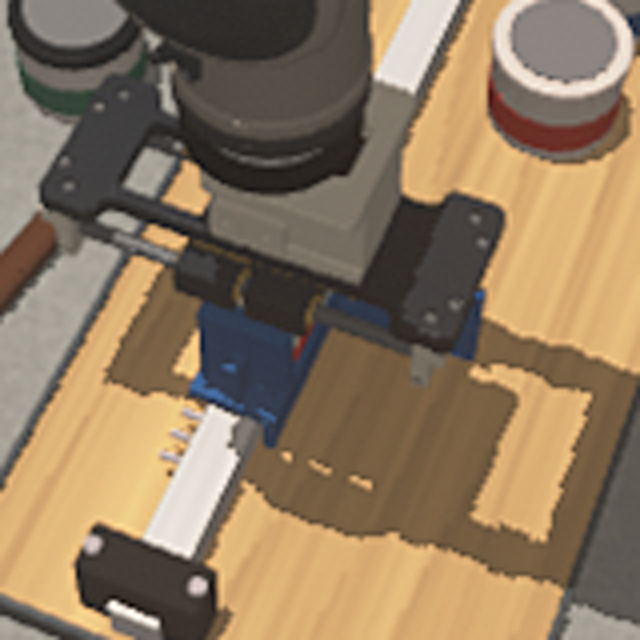

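The crop shows the finger against the fin, and the fin's base corner has moved toward the end block from px (271,293) to (267,301), so the stop is sliding. I'll keep pushing.

Emit:
move_arm(motion=[[0.03,0,0,0,0,0],[0.08,0,0,0,0,0],[0.13,0,0,0,0,0],[0.18,0,0,0,0,0],[0.23,0,0,0,0,0],[0.28,0,0,0,0,0],[0.33,0,0,0,0,0],[0.38,0,0,0,0,0],[0.43,0,0,0,0,0],[0.47,0,0,0,0,0],[0.5,0,0,0,0,0]])

```text
time: 8.95
tool_pos: [0.547, 0.1821, 0.0552]
tool_rot: [-3.141, -0.0, 1.632]
contact_force: [-1.4, -2.3, 4.9]
opening: 0.0005
grip_force: 2.4
```

```bash
python3 - <<'E'
from h import *
to([.5502-.003,.1325+.05,.0552])
c=snap('side','side3')
cv2.imwrite('pics/crop3.png',cv2.resize(c['image'][210:370,200:360,::-1],None,fx=4,fy=4,interpolation=cv2.INTER_CUBIC))
E
```

```text
8.95 [0.547  0.1821 0.0552] [-3.141 -0.     1.632] [-1.38 -2.3   4.89]
shift [ 0.004  0.002 -0.   ] turn [-0.0002 -0.      0.0001]
```

View pics/crop3.png

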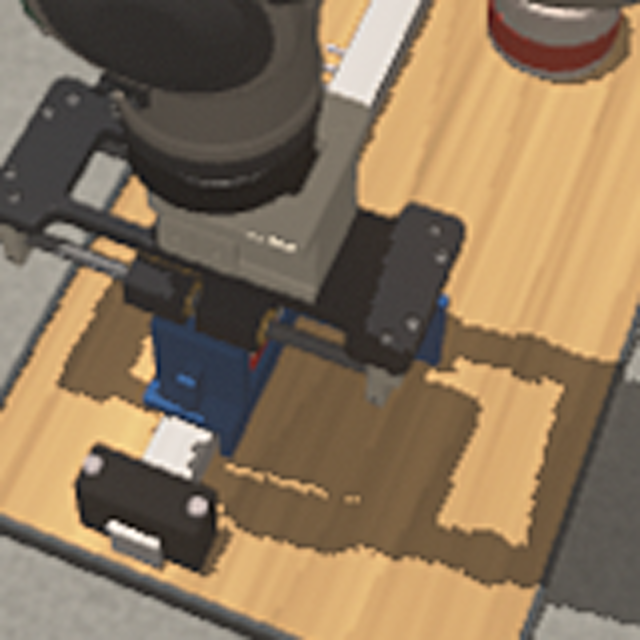

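The stop is following, with about 2.5 N of friction showing. Roughly 25–30 mm of bar is left before the black block (crop (150,500)).

Emit:
move_arm(motion=[[0.03,0,0,0,0,0],[0.06,0,0,0,0,0],[0.09,0,0,0,0,0],[0.12,0,0,0,0,0],[0.15,0,0,0,0,0],[0.17,0,0,0,0,0],[0.19,0,0,0,0,0],[0.2,0,0,0,0,0]])

```text
time: 10.0
tool_pos: [0.5458, 0.2019, 0.0551]
tool_rot: [-3.141, -0.0, 1.632]
contact_force: [-1.5, -3.1, 4.9]
opening: 0.0003
grip_force: 2.5
```

Emit:
move_arm(motion=[[0.01,0,0,0,0,0],[0.02,0,0,0,0,0],[0.03,0,0,0,0,0],[0.04,0,0,0,0,0]])

```text
time: 10.5
tool_pos: [0.546, 0.2058, 0.0553]
tool_rot: [3.141, -0.0, 1.632]
contact_force: [-1.3, -2.4, 5.2]
opening: 0.0006
grip_force: 2.3
```

Emit:
move_arm(motion=[[0.01,0,0,0,0,0],[0.02,0,0,0,0,0],[0.03,0,0,0,0,0]])

```text
time: 10.88
tool_pos: [0.5457, 0.2088, 0.0553]
tool_rot: [3.141, -0.0, 1.632]
contact_force: [-1.6, -2.7, 5.1]
opening: 0.0006
grip_force: 2.3
```

Emit:
move_arm(motion=[[0.01,0,0,0,0,0],[0.02,0,0,0,0,0],[0.03,0,0,0,0,0]])

```text
time: 11.25
tool_pos: [0.5457, 0.2117, 0.0553]
tool_rot: [3.141, 0.0, 1.632]
contact_force: [0.2, -3.5, 4.9]
opening: 0.0002
grip_force: 2.3
```

Emit:
move_arm(motion=[[0.01,0,0,0,0,0],[0.02,0,0,0,0,0]])

```text
time: 11.5
tool_pos: [0.5456, 0.2133, 0.0553]
tool_rot: [3.141, 0.001, 1.633]
contact_force: [0.8, -7.9, 5.6]
opening: 0.0006
grip_force: 4.9
```

```bash
python3 - <<'E'
from h import *
to([.545,.215,.0552])
c=snap('side','side4')
cv2.imwrite('pics/crop4.png',cv2.resize(c['image'][260:370,200:320,::-1],None,fx=5,fy=5,interpolation=cv2.INTER_CUBIC))
E
```

```text
11.5 [0.5456 0.2133 0.0553] [3.141e+00 1.000e-03 1.633e+00] [ 0.82 -7.91  5.57]
shift [ 0.018 -0.005  0.001] turn [0.0002 0.0003 0.0002]
```

View pics/crop4.png

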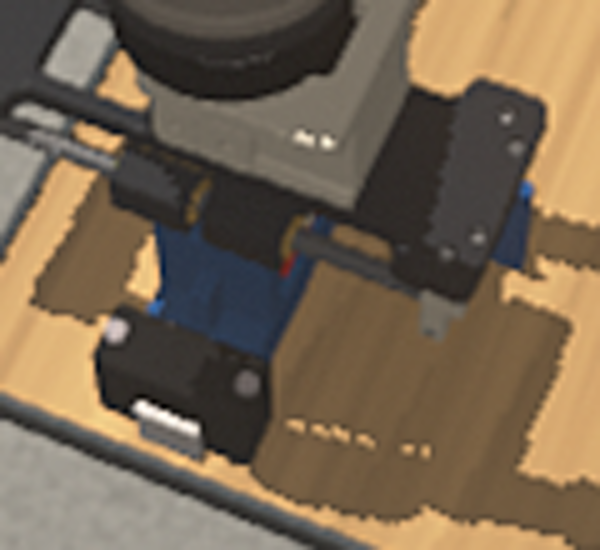

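The stop is visually against the block and the push force has risen to 8 N. A little more push to confirm, then straight up.

Emit:
move_arm(motion=[[0.01,0,0,0,0,0],[0.015,0,0,0,0,0],[0.015,0,0,0,0,0]])

```text
time: 11.92
tool_pos: [0.5456, 0.2133, 0.0553]
tool_rot: [3.141, 0.003, 1.633]
contact_force: [0.7, -10.8, 6.1]
opening: 0.0003
grip_force: 7.1
```

Emit:
move_arm(motion=[[0,0,-0.03,0,0,0],[0,0,-0.06,0,0,0],[0,0,-0.1,0,0,0],[0,0,-0.14,0,0,0],[0,0,-0.14,0,0,0]])

```text
time: 12.55
tool_pos: [0.5441, 0.2132, 0.0676]
tool_rot: [-3.138, 0.003, 1.633]
contact_force: [0.2, -11.1, -2.0]
opening: 0.0005
grip_force: 5.3
```

Emit:
move_arm(motion=[[-0.04,0,-0.05,0,0,0],[-0.06,0,-0.2,0,0,0],[-0.06,0,-0.4,0,0,0],[-0.06,0,-0.65,0,0,0],[-0.06,0,-0.9,0,0,0],[-0.06,0,-1,0,0,0],[-0.06,0,-1,0,0,0]])

```text
time: 13.42
tool_pos: [0.5458, 0.2096, 0.17]
tool_rot: [3.14, -0.001, 1.633]
contact_force: [0.7, 0.6, -0.5]
opening: 0.0008
grip_force: 0.0
```

Emit:
move_arm(motion=[[-0.1,0,-0.1,0,0,0],[-0.35,0,-0.3,0,0,0],[-0.65,0,-0.5,0,0,0],[-0.9,0,-0.5,0,0,0],[-1,0,-0.5,0,0,0],[-1,0,-0.5,0,0,0]])

```text
time: 14.18
tool_pos: [0.5515, 0.109, 0.2187]
tool_rot: [-3.14, -0.0, 1.631]
contact_force: [-0.5, 0.0, 0.2]
opening: 0.0008
grip_force: 0.0
```

```bash
python3 - <<'E'
from h import *
to([.545,.215,.2])
c=snap('side','side5')
cv2.imwrite('pics/crop5.png',cv2.resize(c['image'][130:370,140:400,::-1],None,fx=2.5,fy=2.5,interpolation=cv2.INTER_CUBIC))
E
```

```text
14.175 [0.5515 0.109  0.2187] [-3.14  -0.     1.631] [-0.47  0.04  0.24]
shift [ 1.062e+00 -1.000e-03  1.880e-01] turn [-0.0004 -0.0001 -0.0003]
```

View pics/crop5.png

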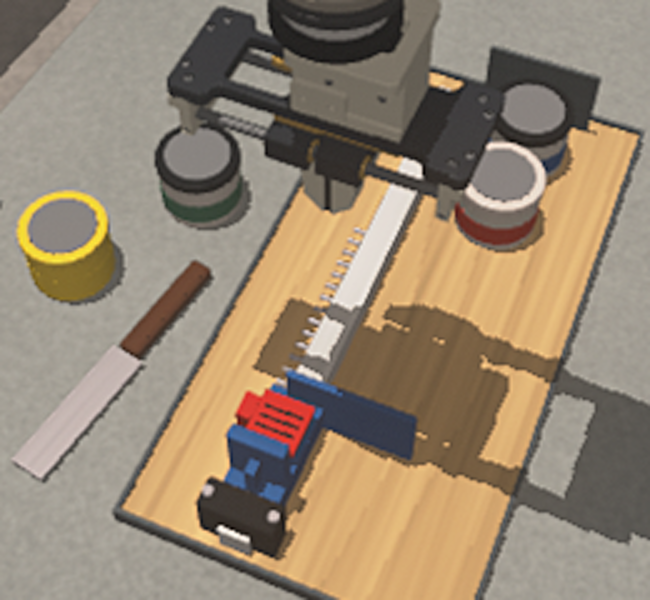

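The final view shows the stop against the black block at crop (250,490), the red tab up at (275,420), and the tins and knife undisturbed. I'll check the tab height, then hand in.

```bash
python3 - <<'E'
from h import *
c=load('side5'); print(world(c,251,298),world(c,248,300))
t=c['image'].astype(int); 
d=load('side0')
for n,u,v in[('red',340,199),('green',219,188),('blue',351,172),('knife',206,252)]: print(n,world(d,u,v).round(3),world(c,u,v).round(3))
if world(c,251,298)[2]>.0595: print(robot.hand_in())
E
```

```text
[0.54986903 0.19753332 0.06374426] [0.55224384 0.20429073 0.06567351]
red [ 0.491 -0.081  0.071] [ 0.491 -0.081  0.071]
green [ 0.734 -0.003  0.058] [ 0.734 -0.003  0.057]
blue [ 0.498 -0.16   0.072] [ 0.498 -0.161  0.071]
knife [0.693 0.125 0.015] [0.693 0.125 0.014]
the job is handed in; nothing more can be done
None
```

The blue stop is pushed back against the black end block, the red tab has sprung up (measured 64 mm above the bench), the tins and ink knife measure where they started, and the job is handed in, with no verdict returned.

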